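# Offer the draw ball in its dish

## Robot

A 6-joint arm with a two-finger parallel gripper is mounted at the origin on the work surface. World frame = base frame: x ahead of the robot, y to its left, z up, the work surface at z = 0. Lengths are in mm, angles in degrees, forces in N, time in s.
With the tool pointing down it reaches from about 350 to 850 mm from the base axis. Payload 8.1 kg.
Tool frame: the origin (TCP) lies at the very end of the fingers, on their centre line; the grasp point (between the pads) lies 19 mm behind it; z points along the fingers, y is the line along which they close (so a half turn about z gives the same grasp; the last joint's range is limited). The gripper opens to 93 mm and grips with 3 to 60 N. Pads are 15 mm wide; open, the fingers measure 128 mm over their backs; the gripper's body (75 mm by 188 mm) begins 65 mm behind the grasp point.
Start: joints at [69.362, 7.471, 85.268, -0, 87.261, -4.893], TCP at [162.79, 577.498, 181.935] pointing down, gripper open.
Joint ranges: [-169.43, 169.43], [-51.17, 129.36], [1.28, 143.12], [-76.62, 256.62], [0, 156.53], [-152.29, 152.29]. Speed limits (degrees/s): [136.94, 136.94, 159.86, 180, 180, 180].

## Interface

Orientations are given as [roll, pitch, yaw] about the fixed x, y, z axes, in that order (R = Rz(yaw) Ry(pitch) Rx(roll)).
In Python, from bench import read_state, grab_frame, hand_in gives the robot as it stands.
- The arm moves only by the tool step_arm, never from a script. Its argument "commands" is a list of rows, each a list of 6 numbers: the shift along the tool's x, y, z in cm, then the turn, a rotation vector about the tool's x, y, z in units of 5 degrees (1.0 is 5 degrees). In form: [[x, y, z, rx, ry, rz], ...]. A call has 1 to 12 rows; each row is the pose to reach, as a shift and turn from the pose commanded when the call began, along the tool's axes at that moment; what a row does not reach only later rows make up. A row lasts 1/12 s, in which the tool goes at most 41.7 mm and 7.16 degrees, less where a joint would pass 70% of its speed; a pose out of reach is approached as far as the arm can. A call with a gripper value outside its range is refused whole. "hand" is the opening, from -1 (shut) to 1 (fully open), so that 0 is half open, set as the call begins (left out, the last holds). The fingers move at their own pace and stop on an object; the grip force is fixed at half the most. Time passes only in rows, so rows that repeat a pose let the fingers close. It gives the time, the measured TCP pose, the force, the opening and the grip force at its end, in the units of the state.
- read_state(): the state, without advancing time (a new reading comes with each control period).
- grab_frame(name): name is "side" or "top" or "wrist"; returns a dict with "color" (480x640x3 uint8, blue, green, red), "fovy" (degrees; the focal length in pixels is half the picture's height over the tangent of half this angle, whatever the lens; pixels are square), "cx", "cy" (the principal point, pixels), "dist" ([k1, k2, p1, p2, k3] as OpenCV has them; the pictures are not rectified), "extrinsics" (4x4, takes a point from world to camera coordinates); the wrist camera has in their place "mount" (4x4, takes a point from camera to tool coordinates, whose origin is the TCP and whose axes are the flange's). Camera axes: x right, y down, z forward; pixel columns grow to the right and rows downward; lengths in mm; the calibration is good to about 2 mm. A picture is of the moment at which its call begins: read the wrist's pose just before it. There is no depth.
- hand_in(): hands the job in; it is judged then, once.
The state is a dict: "t": time; "joint_positions": joint angles; "joint_vel": joint speeds; "joint_torque": joint torques, N m; "tcp_pos": TCP position; "tcp_rot": TCP orientation; "force": force on the tool from outside, world axes, zero at the start; "ft_torque": the same for the moment, N m; "opening": finger opening in mm; "grasp_force": force on a finger pad.
Only numpy, scipy, OpenCV 4.12 (cv2) and the standard library are available. Lean on these libraries where they do the work, as an engineer would, in place of code of your own. Each camera call takes 0.05 s, during which the arm holds its last target. There are 200 camera calls.

## Task

At the prize-draw desk, lever up the lid of the wooden draw box with the blade of the letter opener - the lid is not touched by the gripper itself - and push it with the opener past upright so that it stays open, then lay the opener flat on the desk. Take the little dish inside by its upright grip, lift it straight up clear of the box and only then, over the box, turn it a quarter turn clockwise as seen from above, so that its grip comes round to the robot's side, square to the box; keep the dish level all the while with the ball resting at its middle. Finish still holding the dish there, level and well clear above the open box, with nothing else carrying it, and leave the other things on the desk where they are.

Things in the scene. Friction and masses are not known exactly. Their poses are not given: they have to be found in the camera images.
- draw_box: fixed wooden box, 200 (x) x 150 (y) x 70 high, walls and floor 5, origin at the centre of its underside, on the desk. Its front (-x) faces the robot's right: x points to the robot's left within 17 degrees, y towards the robot. The front wall is only 61 high: below the lid a gap 9 high, 140 wide runs along the front
- box_gap (a point): middle of the gap, in the outer face of the front wall: (-100, 0, 65.5) in the box; axes of the box. The blade enters here along +x. Inside, nothing is higher than 51 above the desk
- box_lid (a joint): angle of the wooden lid, 208 x 150 x 5, 120 g: 0 shut (underside 70.5 above the desk, front edge 8 beyond the front wall), grows as it opens, 1.57 upright, 2.2 stop, leaning back. Light hinge without spring: left below about 1.5 it falls shut, beyond about 1.65 it falls back to the stop
- lid_hinge (a point): middle of the lid's hinge axis, at the back rim of the box: (100, 0, 70.5) in the box. The axis runs along the box's y
- lid_edge (a point): middle of the lower front edge of the lid, 208 from the hinge axis
- opener_grip (a point): point in the dark wooden handle of the letter opener near its balance point, half-way up: hold it here. x along the tool to the tip, z up. Handle 95 long (57 behind this point to 38 ahead), 16 wide, 18 high; lies on the desk with this point 9 above it, blade pointing to the robot's left (up to 20 degrees off). 80 g
- opener_tip (a point): tip of the opener's blade, 129 ahead of opener_grip along x, at the same height. Steel blade 91 long, 16 wide, 3 thick (1.5 above and below this point), ending in a short point
- dish_center (a point): where the ball's centre lies when at rest in the middle, 19 above the dish's underside. Round aluminium dish, 110 diameter, 18 high, 70 to 130 g; flat to radius 9, then a 10 degree cone, steep wall beyond radius 34. z up, grip towards -x. Starts on the box's floor (5 above the desk), its middle 26 from the box's centre towards the hinge, x parallel to the box's x within 3 degrees
- dish_grip (a point): centre of the upright grip of the dish: a dark wooden fin 26 long (dish x), 12 thick (dish y), 45 high from the dish's underside, centre 88 from the dish's middle and 22.5 above its underside; joined to the dish by a bar 6 high along the bottom. Best pinched across its 12 mm from above
- ball_center (a point): centre of a loose wooden ball, 30 diameter, 15 g, which rests in the middle of the dish
- tape_dispenser: bystander, not to be moved: grey tape dispenser, 130 x 55 x 73; origin at the centre of its underside
- note_pad: bystander, not to be moved: writing pad with a pad of sticky notes on it, 100 x 150 x 18; origin at the centre of its underside
- mouse: bystander, not to be moved: black computer mouse, about 80 x 64 x 34; origin at the centre of its underside
- marker: bystander, not to be moved: black felt pen, 135 x 14 x 14, lies along its x; origin at the centre of its underside
- scissors: bystander, not to be moved: scissors with black handles, 200 x 68 x 12, lie along x; origin at the centre of its underside
- pen_cup: bystander, not to be moved: white cup with pens, 76 diameter, 155 high to the pens' tops; origin at the centre of its underside
- card_stack: bystander, not to be moved: stack of blank white cards, 105 x 150 x 24; origin at the centre of its underside
There are look-alikes about, which are no part of the job. Leave any green look-alike of the part that bears opener_grip alone.

How it is judged:
By the outcome, as a careful person would: the job done as asked, in the order asked, and still so for the second after the job is handed in, while the arm keeps its last pose, push and grip.
It also fails if it takes over 72 s, if anything falls off the work surface, if the arm or the gripper's body presses on something with over 40 N, if the wrist force passes 120 N, or if a joint passes its speed limit or range.

## Working session

There is one attempt and no reset: what is moved stays moved. The work goes in short steps, Python scripts to look and compute and a tool call to move; the robot and the scene stay as the last step left them, time stands still between calls to the robot, and variables do not carry over. Pictures are saved under pics/ and viewed, at most 10 in all, crops included, and the job is handed in when it is done.

Besides the shell and the picture viewer there is one more tool, called after "Request:" in YAML: its name, and indented under it one key for each argument. step_arm: Moves the arm, as the interface text tells. Its arguments: {"type":"object","properties":{"commands":{"type":"array","items":{"type":"array","items":{"type":"number"}}},"hand":{"type":"number"}},"required":["commands"]}

```bash
mkdir -p pics; ls
python3 - <<'E'
from bench import *
import cv2
for n in("top","side"):
    f=grab_frame(n); cv2.imwrite(f"pics/{n}0.png",f["color"]); print(n,f["fovy"],f["cx"],f["cy"],f["dist"],f["extrinsics"])
s=read_state(); print(s)
E
```

```text
pics
top 52.84202067021851 324.5191419342208 241.6364660127609 [0.00922939 0.         0.         0.         0.        ] [[-2.36677614e-02 -9.99680594e-01  8.86272226e-03 -5.19046622e+01]
 [-9.91163618e-01  2.23068965e-02 -1.30755819e-01  5.31942172e+02]
 [ 1.30516355e-01 -1.18791054e-02 -9.91374989e-01  1.09825293e+03]
 [ 0.00000000e+00  0.00000000e+00  0.00000000e+00  1.00000000e+00]]
side 57.49530410875285 318.98427338252594 236.58476730946455 [-0.07630138  0.          0.          0.          0.        ] [[ 9.22650969e-01 -3.85617805e-01  3.75459149e-03 -5.19635807e+02]
 [-2.52045550e-01 -6.10370079e-01 -7.50947007e-01  1.61603622e+02]
 [ 2.91870227e-01  6.91915656e-01 -6.60351797e-01  9.67147595e+02]
 [ 0.00000000e+00  0.00000000e+00  0.00000000e+00  1.00000000e+00]]
{'t': 0.1, 'joint_positions': array([ 6.93613228e+01,  7.51041994e+00,  8.53238825e+01,  1.12163959e-03,
        8.72602321e+01, -4.89175521e+00]), 'joint_vel': array([-0.00885163, -0.08003013, -0.20292864, -0.06486133,  0.05295266,
        0.03756385]), 'joint_torque': array([ 5.20788653e-04, -5.61341572e+01, -4.93095553e+01,  7.69247976e-02,
        2.90843431e-02, -6.75597221e-05]), 'tcp_pos': array([162.58870196, 576.95736303, 180.98807131]), 'tcp_rot': array([-1.79905905e+02, -9.17747706e-03,  1.64253016e+02]), 'force': array([-0.3350315 , -0.4657291 , -0.10638171]), 'ft_torque': array([-0.00082332, -0.02144601, -0.01453695]), 'grasp_force': 0.0, 'opening': 92.76570356064421}
```

View pics/top0.png

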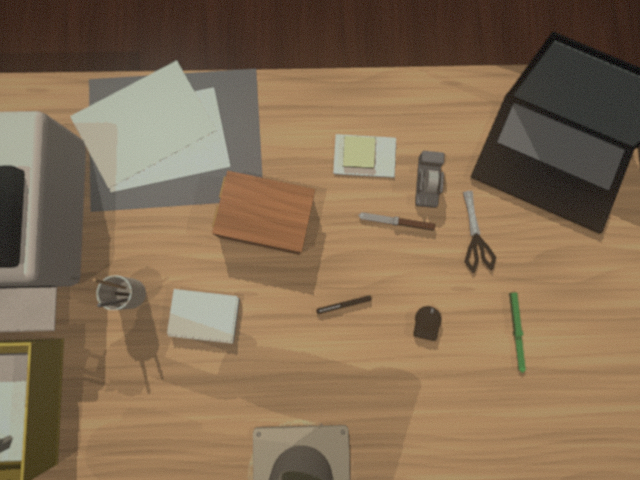

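View pics/side0.png

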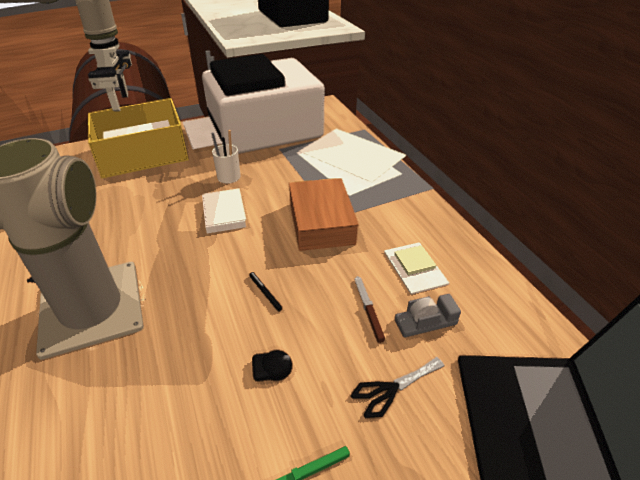

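The top view shows the brown opener at about (415,223) for the handle, with its steel blade running to (360,216). The green look-alike is at (517,330). The box lid has corners at (225,172), (315,185), (303,252) and (213,235), and the tape dispenser at (430,180) stands close to the opener's handle. The side view agrees: brown opener at (370,310), green one at (315,465). The brown one fits, since the task asks for a dark wooden handle with a steel blade pointing to the robot's left.

```bash
cat > h.py <<'E'
import numpy as np, cv2, json
from bench import read_state, grab_frame
from scipy.spatial.transform import Rotation as Ro
def cam(f,s=None):
    h=f["color"].shape[0]; F=h/2/np.tan(np.radians(f["fovy"]/2))
    K=np.array([[F,0,f["cx"]],[0,F,f["cy"]],[0,0,1]])
    if "extrinsics" in f: E=np.array(f["extrinsics"])
    else:
        T=np.eye(4); T[:3,:3]=Ro.from_euler("xyz",s["tcp_rot"],degrees=True).as_matrix(); T[:3,3]=s["tcp_pos"]
        E=np.linalg.inv(T@np.array(f["mount"]))
    return K,np.array(f["dist"],float),E
def ray(c,px,z):
    K,d,E=c; p=cv2.undistortPoints(np.array(px,float).reshape(-1,1,2),K,d).reshape(-1,2)
    D=np.c_[p,np.ones(len(p))]@E[:3,:3]; C=-E[:3,:3].T@E[:3,3]
    return (C+D*((z-C[2])/D[:,2])[:,None])[:,:2]
def proj(c,P):
    K,d,E=c; return cv2.projectPoints(np.array(P,float).reshape(-1,1,3),cv2.Rodrigues(E[:3,:3])[0],E[:3,3],K,d)[0].reshape(-1,2)
def go(pos,rpy):
    "move from measured pose to target: shift cm in tool axes, rotvec in 5 deg"
    s=read_state(); R=Ro.from_euler("xyz",s["tcp_rot"],degrees=True); T=Ro.from_euler("xyz",rpy,degrees=True)
    v=np.r_[R.inv().apply(np.array(pos)-s["tcp_pos"])/10,(R.inv()*T).as_rotvec(degrees=True)/5]
    print("t",s["t"],"cmd",np.round(v,2).tolist()); return v
def big(m):
    c=max(cv2.findContours(m.astype(np.uint8),cv2.RETR_EXTERNAL,cv2.CHAIN_APPROX_NONE)[0],key=cv2.contourArea); return c.reshape(-1,2)
E
python3 - <<'E'
from h import *
f=grab_frame("top"); c=cam(f); im=f["color"]; b,g,r=[im[...,i].astype(int) for i in range(3)]
m=np.zeros(b.shape,bool); m[160:265,200:330]=1
lid=cv2.morphologyEx((m&(r>1.55*g)&(r>90)).astype(np.uint8),cv2.MORPH_OPEN,np.ones((3,3)))
k=big(lid); q=cv2.approxPolyDP(k,6,True).reshape(-1,2); print("lidpx",q.tolist()); W=ray(c,q,75.5); print(W.round(1))
print(cv2.minAreaRect(ray(c,k,75.5).astype(np.float32)))
hsv=cv2.cvtColor(im,cv2.COLOR_BGR2HSV)
roi=im[195:250,345:450]; 
m[:]=0; m[205:240,395:440]=1
h=m&(r<105)&(r>1.25*b)&(g<65); k=big(h); print("handle",cv2.minAreaRect(ray(c,k,18).astype(np.float32)), k.min(0),k.max(0))
m[:]=0; m[208:232,352:402]=1
bl=m&(r-b<30); k=big(bl); print("blade",cv2.minAreaRect(ray(c,k,10.5).astype(np.float32)),k.min(0),k.max(0), k[k[:,0].argmin()])
for px,z in (([[419,204],[441,206],[416,204]],0),):print("disp",ray(c,px,z))
o=np.hstack([cv2.resize(im[140:260,340:460],None,fx=3.3,fy=3.3,interpolation=cv2.INTER_CUBIC),cv2.resize((np.dstack([h*255,bl*255,h*0]).astype(np.uint8))[140:260,340:460],None,fx=3.3,fy=3.3)])
cv2.imwrite("pics/crop.png",o)
E
```

```text
Traceback (most recent call last):
  File "h.py", line 24, in big
    c=max(cv2.findContours(m.astype(np.uint8),cv2.RETR_EXTERNAL,cv2.CHAIN_APPROX_NONE)[0],key=cv2.contourArea); return c.reshape(-1,2)
ValueError: max() iterable argument is empty
```

Run:
```python
from h import *
im=cv2.imread("pics/top0.png"); hsv=cv2.cvtColor(im,cv2.COLOR_BGR2HSV)
for n,(x,y) in dict(lid=(265,210),lid2=(240,190),desk=(330,240),shadow=(315,245),front=(300,249),handle=(415,223),handle2=(430,226),blade=(380,218),blade2=(365,216),desk2=(400,240)).items(): print(n,im[y,x],hsv[y,x])
```

```text
lid [ 68 105 154] [ 13 142 154]
lid2 [ 80 115 160] [ 13 128 160]
desk [ 94 132 169] [ 15 113 169]
shadow [ 74 104 131] [ 16 111 131]
front [ 69 104 150] [ 13 138 150]
handle [49 68 98] [ 12 128  98]
handle2 [51 69 95] [ 12 118  95]
blade [124 136 140] [ 23  29 140]
blade2 [124 133 140] [ 17  29 140]
desk2 [ 94 131 165] [ 16 110 165]
```

```bash
cat > m.py <<'E'
from h import *
f=grab_frame("top"); c=cam(f); im=f["color"]; b,g,r=[cv2.GaussianBlur(im,(3,3),0)[...,i].astype(float) for i in range(3)]
def win(x0,x1,y0,y1):
    m=np.zeros(b.shape,bool); m[y0:y1,x0:x1]=1; return m
lid=cv2.morphologyEx((win(200,330,160,265)&(r>1.9*b)).astype(np.uint8),cv2.MORPH_OPEN,np.ones((5,5)))
lid=cv2.morphologyEx(lid,cv2.MORPH_CLOSE,np.ones((9,9)))
k=big(lid); q=cv2.approxPolyDP(cv2.convexHull(k),6,True).reshape(-1,2); print("lidpx",q.tolist()); print(ray(c,q,75.5).round(1))
print(cv2.minAreaRect(ray(c,k,75.5).astype(np.float32)))
b,g,r=[im[...,i].astype(float) for i in range(3)]
h=win(393,442,205,240)&(r<120)&(r-b>25); k=big(h); print("handle",cv2.minAreaRect(ray(c,k,18).astype(np.float32)), k.min(0),k.max(0))
bl=win(352,402,208,232)&(r-b<35); k=big(bl); print("blade",cv2.minAreaRect(ray(c,k,10.5).astype(np.float32)),k.min(0),k.max(0), ray(c,[k[k[:,0].argmin()]],9))
print("disp",ray(c,[[417,205],[440,206]],0))
z=np.zeros_like(lid); o=np.vstack([cv2.resize(x[130:270,200:460],None,fx=2.1,fy=2.1,interpolation=cv2.INTER_CUBIC) for x in(im,np.dstack([h*255,bl*255,lid*255]).astype(np.uint8))])
cv2.imwrite("pics/crop.png",o)
E
python3 m.py
```

```text
lidpx [[228, 174], [313, 189], [301, 251], [213, 233]]
[[687.1 154.5]
 [647.7 -40.1]
 [505.2 -10.2]
 [550.7 188. ]]
((598.5322265625, 74.49528503417969), (212.45460510253906, 153.6319580078125), 76.21273803710938)
handle ((569.7826538085938, -279.9657897949219), (100.28176879882812, 20.32490348815918), 80.45616912841797) [393 218] [435 231]
blade ((587.558837890625, -196.44540405273438), (96.00418090820312, 18.660839080810547), 81.00666809082031) [359 213] [398 224] [[ 597.16979898 -149.45148368]]
disp [[ 620.55992636 -293.04083328]
 [ 616.82239395 -349.25538335]]
```

View pics/crop.png

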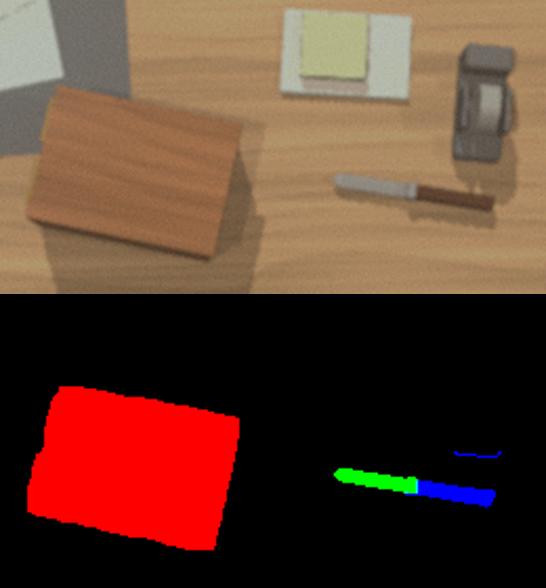

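The crop confirms the brown opener: handle in the lower-right half, steel blade tip at the left. Its length matches the sizes given, and the lid measures 212 x 154. Next I move above the opener for a wrist view.

```bash
python3 -c "
from h import *
go([580,-250,230],[180,0,79])"
```

```text
t 0.2 cmd [-62.61, -68.29, -4.8, -0.01, 0.01, 17.05]
```

Request:
step_arm:
  commands:
    - [-62.6,-68.3,-4.8,0,0,17]
    - [-62.6,-68.3,-4.8,0,0,17]
    - [-62.6,-68.3,-4.8,0,0,17]
    - [-62.6,-68.3,-4.8,0,0,17]
    - [-62.6,-68.3,-4.8,0,0,17]
    - [-62.6,-68.3,-4.8,0,0,17]
    - [-62.6,-68.3,-4.8,0,0,17]
    - [-62.6,-68.3,-4.8,0,0,17]
    - [-62.6,-68.3,-4.8,0,0,17]
    - [-62.6,-68.3,-4.8,0,0,17]
    - [-62.6,-68.3,-4.8,0,0,17]
    - [-62.6,-68.3,-4.8,0,0,17]
  hand: -0.2

```text
t: 1.2
tcp_pos: [388.0, 129.7, 208.1]
tcp_rot: [180.0, -0.0, 78.9]
force: [1.5, -0.7, 0.5]
opening: 36.9
grasp_force: 0.0
```

```bash
python3 -c "
from h import *
go([580,-250,230],[180,0,79])"
```

```text
t 1.2 cmd [-33.56, 26.16, -2.19, 0.01, -0.0, -0.02]
```

Request:
step_arm:
  commands:
    - [-33,25.8,-2.2,0,0,0]
    - [-33,25.8,-2.2,0,0,0]
    - [-33,25.8,-2.2,0,0,0]
    - [-33,25.8,-2.2,0,0,0]
    - [-33,25.8,-2.2,0,0,0]
    - [-33,25.8,-2.2,0,0,0]
    - [-33,25.8,-2.2,0,0,0]
    - [-33,25.8,-2.2,0,0,0]
    - [-33,25.8,-2.2,0,0,0]
    - [-33,25.8,-2.2,0,0,0]
    - [-33,25.8,-2.2,0,0,0]
    - [-33,25.8,-2.2,0,0,0]

```text
t: 2.2
tcp_pos: [579.3, -242.7, 227.7]
tcp_rot: [-179.8, -0.0, 79.1]
force: [0.8, 0.6, -1.0]
opening: 37.2
grasp_force: 0.0
```

Run:
```python
from h import *
s=read_state(); f=grab_frame("wrist"); c=cam(f,s); print(s["tcp_pos"],s["tcp_rot"]); im=f["color"]; cv2.imwrite("pics/w1.png",im)
b,g,r=[im[...,i].astype(float) for i in range(3)]
pr=proj(c,[[572,-272,18],[596,-145,9],[561,-328,18]]); print(pr)
print(f["fovy"],f["mount"])
```

```text
[ 579.33309092 -242.6698359   227.73319022] [-1.79830278e+02 -4.31562314e-02  7.90873212e+01]
[[317.44083736 239.70648623]
 [316.87831732 108.70529138]
 [317.31206774 292.41888704]]
60.052020532091646 [[-2.33049045e-04 -9.70630770e-01 -2.40574010e-01  6.61306237e+01]
 [ 9.99999899e-01 -3.18585751e-04  3.16659774e-04  3.49847099e-01]
 [-3.84003172e-04 -2.40573912e-01  9.70630746e-01 -2.02963598e+02]
 [ 0.00000000e+00  0.00000000e+00  0.00000000e+00  1.00000000e+00]]
```

View pics/w1.png

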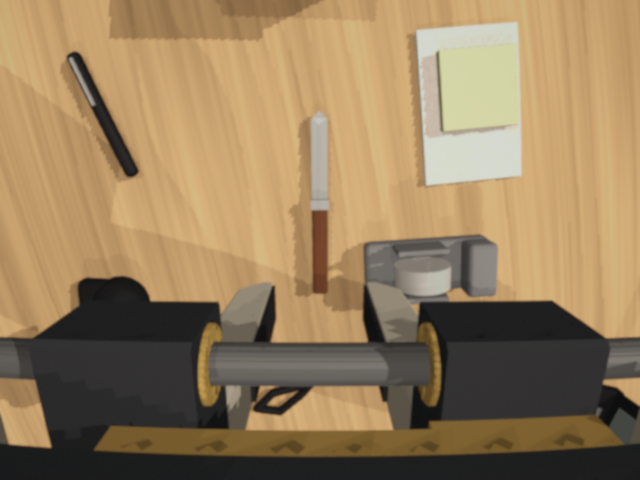

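The wrist view shows the opener's tip at (318,113), the handle's back end at (320,292) and the collar at about (319,207). That is within a few pixels of my prediction.

Run:
```python
from h import *
im=cv2.imread("pics/w1.png"); s=read_state(); f=grab_frame("wrist"); c=cam(f,s)
T=ray(c,[[318.5,112.5]],9)[0]; H=ray(c,[[320,291],[319.5,210]],18); print(T,H)
u=T-H[0]; L=np.linalg.norm(u); u/=L; print("len",L,"ang",np.degrees(np.arctan2(u[1],u[0])), "grip by tip",T-129*u,"by back",H[0]+57*u)
g=(T-129*u+H[0]+57*u)/2
go([g[0],g[1],60],[180,0,np.degrees(np.arctan2(u[1],u[0]))])
```

```text
[ 596.86112792 -147.17760062] [[ 564.25087668 -325.72992244]
 [ 579.93371684 -240.90381509]]
len 181.5058128838864 ang 79.64974937903094 grip by tip [ 573.68433626 -274.07849238] by back [ 574.49178462 -269.65743538]
t 2.3 cmd [-3.23, 0.1, 16.93, -0.01, -0.01, -0.08]
```

Request:
step_arm:
  commands:
    - [-3.2,0.1,4,0,0,-0.1]
    - [-3.2,0.1,8,0,0,-0.1]
    - [-3.2,0.1,12,0,0,-0.1]
    - [-3.2,0.1,15,0,0,-0.1]
    - [-3.2,0.1,17,0,0,-0.1]
    - [-3.2,0.1,18,0,0,-0.1]
    - [-3.2,0.1,18,0,0,-0.1]
    - [-3.2,0.1,18,0,0,-0.1]
    - [-3.2,0.1,18,0,0,-0.1]

```text
t: 3.05
tcp_pos: [576.4, -272.7, 52.9]
tcp_rot: [179.8, 0.1, 79.8]
force: [0.3, 0.6, -0.4]
opening: 37.3
grasp_force: 0.0
```

```bash
python3 -c "
from h import *
go([574,-272,4],[180,0,79.6])"
```

```text
t 3.05 cmd [0.03, -0.27, 4.89, 0.05, 0.02, 0.04]
```

Request:
step_arm:
  commands:
    - [0,-0.1,1.5,0,0,0]
    - [0,-0.1,3,0,0,0]
    - [0,-0.1,4.2,0,0,0]
    - [0,-0.1,4.9,0,0,0]
    - [0,-0.1,4.9,0,0,0]
    - [0,-0.1,4.9,0,0,0]

```text
t: 3.55
tcp_pos: [573.8, -272.2, 1.3]
tcp_rot: [180.0, 0.0, 79.8]
force: [-0.4, -0.4, 0.9]
opening: 37.1
grasp_force: 0.0
```

Request:
step_arm:
  commands:
    - [0,0,0,0,0,0]
    - [0,0,0,0,0,0]
    - [0,0,0,0,0,0]
    - [0,0,0,0,0,0]
    - [0,0,0,0,0,0]
    - [0,0,0,0,0,0]
  hand: -1

```text
t: 4.05
tcp_pos: [573.7, -272.2, 1.0]
tcp_rot: [180.0, 0.0, 79.8]
force: [1.0, -0.3, 0.1]
opening: 2.5
grasp_force: 0.0
```

Run:
```python
from h import *
a=grab_frame("side")["color"]; s=read_state(); print(s["opening"],s["grasp_force"])
b=grab_frame("top")["color"]
w=grab_frame("wrist")["color"]
cv2.imwrite("pics/s1.png",np.hstack([cv2.resize(a[240:400,300:500],(400,320)),cv2.resize(w[150:400,200:450],(320,320))]))
```

```text
0.7058253738774602 0.0
```

View pics/s1.png

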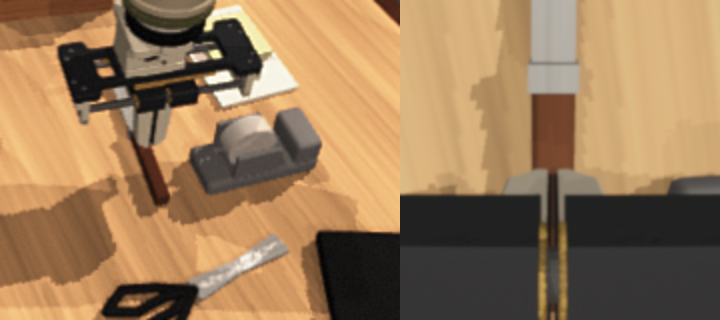

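The side crop shows the fingers on the handle's line but fully closed, so nothing is held. I need to find out whether the tips are above the handle.

Run:
```python
from h import *
s=read_state(); f=grab_frame("wrist"); c=cam(f,s); p=s["tcp_pos"]; print(p,s["opening"],s["joint_positions"])
P=proj(c,[p,p+[0,0,20],p+[0,0,40]]);print((P-[200,150])*1.28+[400,0],P)
k=proj(c,[[574+.18*38,-272+.984*38,z] for z in(18,38,58)]); print("collar pred",(k-[200,150])*1.28+[400,0])
t=grab_frame("top"); ct=cam(t); sd=grab_frame("side"); cs=cam(sd)
print("top tip/back pred",proj(ct,[[597,-145,9],[564,-328,18]]),"side",proj(cs,[[597,-145,9],[564,-328,18]]))
def red(im,x0,x1,y0,y1):
    i=im[y0:y1,x0:x1].astype(int); ys,xs=np.nonzero((i[...,2]<130)&(i[...,2]-i[...,0]>30)&(i[...,1]<80)); return xs.min()+x0,xs.max()+x0,ys.min()+y0,ys.max()+y0
i=sd["color"].astype(int); print("tcp side",proj(cs,[p,p+[0,0,20]]))
cv2.imwrite("pics/s2.png",np.hstack([cv2.resize(sd["color"][270:350,335:415],(400,400),interpolation=cv2.INTER_CUBIC),cv2.resize(t["color"][190:250,350:450],(667,400),interpolation=cv2.INTER_CUBIC)[:,:400]]))
```

```text
[ 573.57834782 -272.08937588    0.7829263 ] 0.7631512518266248 [-3.00043131e+01  2.12618054e+01  8.87356221e+01  7.30005025e-05
  7.00082520e+01 -1.97578888e+01]
[[551.19362492 160.21185042]
 [551.10688028 177.2385824 ]
 [551.00120027 198.02168329]] [[318.12001947 275.16550814]
 [318.05225022 288.4676425 ]
 [317.96968771 304.70444007]]
collar pred [[552.39965429  72.03066858]
 [552.43861985  81.49023832]
 [552.48780249  93.43748893]]
top tip/back pred [[357.1647542  215.10900793]
 [434.20161735 226.30088278]] side [[355.77026438 275.79502388]
 [381.00159509 337.01637522]]
tcp side [[371.7417823  320.68319844]
 [372.54265985 314.88338982]]
```

View pics/s2.png

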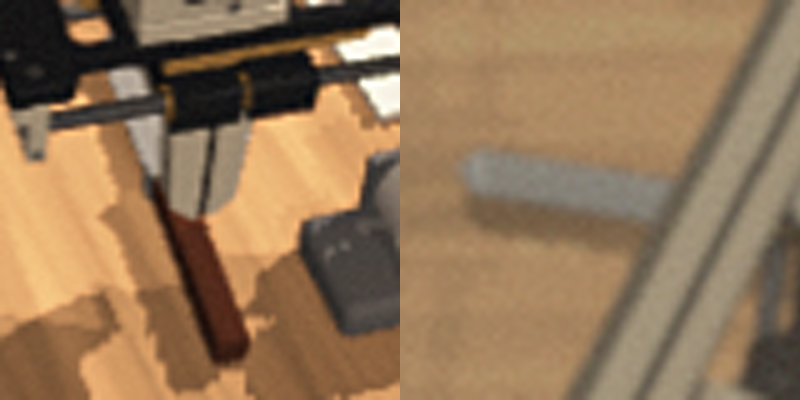

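The tips appear in the side crop at px (375,313). The reported TCP projects to (372,321), and a point 20 mm higher projects to (372.5,315). The wrist view also suggests the real finger ends are about 20 mm short of the reported TCP, so they closed just above the handle. I'll open and probe downward slowly while watching the force.

Request:
step_arm:
  commands:
    - [0,0,0,0,0,0]
    - [0,0,0,0,0,0]
    - [0,0,0,0,0,0]
    - [0,0,0,0,0,0]
    - [0,0,0.2,0,0,0]
    - [0,0,0.4,0,0,0]
    - [0,0,0.6,0,0,0]
    - [0,0,0.6,0,0,0]
  hand: -0.2

```text
t: 5.02
tcp_pos: [573.2, -271.8, -6.0]
tcp_rot: [-179.9, -0.0, 79.8]
force: [-0.3, -0.1, -0.6]
opening: 36.9
grasp_force: 0.0
```

Request:
step_arm:
  commands:
    - [0,0,0.2,0,0,0]
    - [0,0,0.4,0,0,0]
    - [0,0,0.6,0,0,0]
    - [0,0,0.8,0,0,0]
    - [0,0,0.8,0,0,0]

```text
t: 5.43
tcp_pos: [573.2, -271.9, -13.8]
tcp_rot: [-180.0, -0.0, 79.8]
force: [-0.1, 0.7, -0.3]
opening: 37.3
grasp_force: 0.0
```

Request:
step_arm:
  commands:
    - [0,0,0.1,0,0,0]
    - [0,0,0.2,0,0,0]
    - [0,0,0.3,0,0,0]
    - [0,0,0.3,0,0,0]

```text
t: 5.77
tcp_pos: [573.5, -272.0, -16.4]
tcp_rot: [-180.0, -0.0, 79.8]
force: [-0.4, -0.3, 0.4]
opening: 37.3
grasp_force: 0.0
```

Request:
step_arm:
  commands:
    - [0,0,0,0,0,0]
    - [0,0,0,0,0,0]
    - [0,0,0,0,0,0]
    - [0,0,0,0,0,0]
    - [0,0,0,0,0,0]
    - [0,0,0,0,0,0]
  hand: -1

```text
t: 6.27
tcp_pos: [573.6, -272.1, -16.2]
tcp_rot: [180.0, 0.0, 79.8]
force: [-0.4, 0.7, -0.7]
opening: 2.6
grasp_force: 0.0
```

Run:
```python
from h import *
s=read_state(); p=s["tcp_pos"]; print(p,s["opening"])
f=grab_frame("wrist"); c=cam(f,s); sd=grab_frame("side"); cs=cam(sd)
out=[]
for fr,cc,(x0,y0,w) in((f,c,(240,200,160)),(sd,cs,(330,260,90))):
    k=400/w; im=cv2.resize(fr["color"][y0:y0+w,x0:x0+w],(400,400),interpolation=cv2.INTER_CUBIC)
    for dz,col in((0,(0,0,255)),(20,(0,255,0)),(40,(255,0,0)),(60,(255,0,255))):
        for q in proj(cc,[p+[0,0,dz]]): cv2.circle(im,tuple(((q-[x0,y0])*k).astype(int).tolist()),4,col,-1)
    out.append(im)
cv2.imwrite("pics/s3.png",np.hstack(out))
```

```text
[ 573.63214564 -272.10065349  -16.15268098] 2.640834378718487
```

View pics/s3.png

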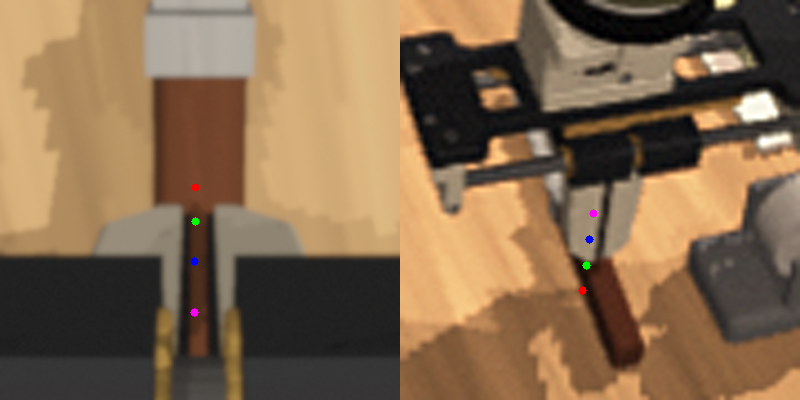

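The red dot (reported TCP) lies below the visible finger ends in both crops. The handle's apparent width also puts the camera about 10 mm higher than reported. I'll go by contact, not by the reading: open and feel downward.

Request:
step_arm:
  commands:
    - [0,0,0,0,0,0]
    - [0,0,0,0,0,0]
    - [0,0,0,0,0,0]
    - [0,0,0,0,0,0]
    - [0,0,0.2,0,0,0]
    - [0,0,0.4,0,0,0]
    - [0,0,0.6,0,0,0]
    - [0,0,0.6,0,0,0]
  hand: -0.2

```text
t: 7.03
tcp_pos: [573.1, -271.8, -23.0]
tcp_rot: [-179.9, -0.0, 79.8]
force: [-0.5, -0.2, 0.3]
opening: 37.0
grasp_force: 0.0
```

Request:
step_arm:
  commands:
    - [0,0,0.1,0,0,0]
    - [0,0,0.2,0,0,0]
    - [0,0,0.3,0,0,0]
    - [0,0,0.4,0,0,0]
    - [0,0,0.4,0,0,0]

```text
t: 7.45
tcp_pos: [573.5, -272.0, -26.4]
tcp_rot: [-180.0, -0.0, 79.8]
force: [-0.3, 0.0, -0.1]
opening: 36.9
grasp_force: 0.0
```

Request:
step_arm:
  commands:
    - [0,0,0.1,0,0,0]
    - [0,0,0.2,0,0,0]
    - [0,0,0.3,0,0,0]
    - [0,0,0.4,0,0,0]
    - [0,0,0.4,0,0,0]

```text
t: 7.87
tcp_pos: [573.4, -272.0, -30.5]
tcp_rot: [-180.0, -0.0, 79.8]
force: [0.4, 0.1, 0.2]
opening: 37.5
grasp_force: 0.0
```

Request:
step_arm:
  commands:
    - [0,0,0,0,0,0]
    - [0,0,0,0,0,0]
    - [0,0,0,0,0,0]
    - [0,0,0,0,0,0]
    - [0,0,0,0,0,0]
    - [0,0,0,0,0,0]
  hand: -1

```text
t: 8.37
tcp_pos: [573.7, -272.2, -30.1]
tcp_rot: [180.0, 0.0, 79.8]
force: [0.3, 0.5, 0.9]
opening: 15.6
grasp_force: 30.0
```

Gripped at 15.6 mm, matching the 16 mm handle. The finger ends are therefore 34–48 mm short of the reported TCP. The hold is probably shallow, so I'll reopen and go deeper.

Request:
step_arm:
  commands:
    - [0,0,0,0,0,0]
    - [0,0,0,0,0,0]
    - [0,0,0,0,0,0]
    - [0,0,0.1,0,0,0]
    - [0,0,0.2,0,0,0]
    - [0,0,0.3,0,0,0]
    - [0,0,0.4,0,0,0]
    - [0,0,0.4,0,0,0]
  hand: -0.2

```text
t: 9.03
tcp_pos: [573.4, -272.0, -34.6]
tcp_rot: [-180.0, -0.0, 79.8]
force: [-0.7, -0.7, -0.4]
opening: 37.0
grasp_force: 0.0
```

Request:
step_arm:
  commands:
    - [0,0,0.1,0,0,0]
    - [0,0,0.2,0,0,0]
    - [0,0,0.3,0,0,0]
    - [0,0,0.3,0,0,0]

```text
t: 9.37
tcp_pos: [573.7, -272.2, -36.3]
tcp_rot: [180.0, 0.0, 79.8]
force: [-4.2, 1.7, 6.7]
opening: 37.1
grasp_force: 3.6
```

Request:
step_arm:
  commands:
    - [0,0,0.1,0,0,0]
    - [0,0,0.2,0,0,0]
    - [0,0,0.2,0,0,0]

```text
t: 9.62
tcp_pos: [573.7, -272.2, -36.5]
tcp_rot: [-180.0, 0.0, 79.8]
force: [-10.4, 5.8, 22.8]
opening: 37.0
grasp_force: 11.4
```

Desk contact comes at a reported z of about -36, so the finger ends are at reported z + 36. I'll back up a few mm and grip.

Request:
step_arm:
  commands:
    - [0,0,-0.3,0,0,0]
    - [0,0,-0.6,0,0,0]
    - [0,0,-0.6,0,0,0]

```text
t: 9.87
tcp_pos: [574.1, -272.4, -32.5]
tcp_rot: [179.9, 0.0, 79.8]
force: [-1.0, 0.2, -0.1]
opening: 37.1
grasp_force: 0.0
```

Request:
step_arm:
  commands:
    - [0,0,0,0,0,0]
    - [0,0,0,0,0,0]
    - [0,0,0,0,0,0]
    - [0,0,0,0,0,0]
    - [0,0,0,0,0,0]
  hand: -1

```text
t: 10.28
tcp_pos: [573.4, -272.0, -33.6]
tcp_rot: [-180.0, -0.0, 79.8]
force: [0.1, 0.0, -0.9]
opening: 15.4
grasp_force: 30.0
```

Request:
step_arm:
  commands:
    - [0,0,-1,0,0,0]
    - [0,0,-3,0,0,0]
    - [0,0,-6,0,0,0]
    - [0,0,-9,0,0,0]
    - [0,0,-10,0,0,0]
    - [0,0,-10,0,0,0]
    - [0,0,-10,0,0,0]

```text
t: 10.87
tcp_pos: [574.0, -272.3, 67.2]
tcp_rot: [179.9, 0.0, 79.8]
force: [-0.5, 0.6, -1.7]
opening: 15.9
grasp_force: 30.0
```

```bash
python3 -c "
from h import *
go([537,-204,35],[180,0,77.5])"
```

```text
t 10.8667 cmd [6.07, -4.86, 3.21, 0.01, 0.01, 0.45]
```

Request:
step_arm:
  commands:
    - [1.5,-1.2,0.8,0,0,0.2]
    - [3,-2.4,1.6,0,0,0.4]
    - [4.5,-3.6,2.4,0,0,0.5]
    - [6.1,-4.9,3.2,0,0,0.5]
    - [6.1,-4.9,3.2,0,0,0.5]
    - [6.1,-4.9,3.2,0,0,0.5]
    - [6.1,-4.9,3.2,0,0,0.5]

```text
t: 11.45
tcp_pos: [535.7, -203.4, 33.7]
tcp_rot: [-179.9, -0.0, 77.3]
force: [0.4, -0.4, -1.1]
opening: 16.0
grasp_force: 30.0
```

Run:
```python
from h import *
s=read_state(); p=s["tcp_pos"]; print(p,s["tcp_rot"],s["opening"])
fs={n:grab_frame(n) for n in("top","side","wrist")}
for n in fs: cv2.imwrite(f"pics/a_{n}.png",fs[n]["color"])
ct,cs,cw=cam(fs["top"]),cam(fs["side"]),cam(fs["wrist"],s)
th=np.radians(77.5);u=np.array([np.cos(th),np.sin(th),0]); g=np.r_[p[:2],p[2]+42.6]; tip=g+129*u
print("pred tip",tip,proj(ct,[tip]),proj(cs,[tip]),proj(cw,[tip]))
a=fs["top"]["color"][160:290,200:400]; b=fs["side"]["color"][170:350,270:450]
cv2.imwrite("pics/v8.png",np.hstack([cv2.resize(a,(461,300),interpolation=cv2.INTER_CUBIC),cv2.resize(b,(300,300),interpolation=cv2.INTER_CUBIC)]))
```

```text
[ 535.70573259 -203.40484342   33.67734745] [-1.79910428e+02 -4.70124093e-03  7.72707300e+01] 16.03687981224233
pred tip [563.62644279 -77.4626585   76.27734745] [[330.18532464 224.72729401]] [[331.98987849 240.64783282]] [[316.0626132  -36.30122527]]
```

View pics/v8.png

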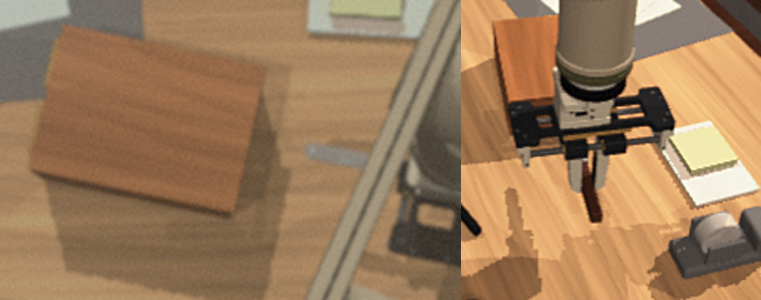

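Top crop: blade tip at px (333,225), lid front corners at (315,190) and (301,252), so the tip faces the middle of the front edge. Side crop: the handle's back end is at px (352,301). I'll use that end to check the opener's height.

Run:
```python
from h import *
s=read_state(); p=s["tcp_pos"]; sd=grab_frame("side"); cs=cam(sd); ct=cam(grab_frame("top"))
i=sd["color"][270:315,330:370].astype(int); m=(i[...,2]<130)&(i[...,2]-i[...,0]>30)&(i[...,1]<70)
k=big(m)+[330,270]; print("handle px",k.min(0),k.max(0),"lowest",k[k[:,1].argmax()],"rightmost",k[k[:,0].argmax()], "top row", k[k[:,1]==k[:,1].min()].tolist())
th=np.radians(77.5);u=np.array([np.cos(th),np.sin(th),0]);n=np.array([u[1],-u[0],0])
for dz in(32,37,42.6,48):
    g=np.r_[p[:2],p[2]+dz]; g0=g-3*u
    print(dz,[proj(cs,[q-57*u+a*8*n+b*9*np.array([0,0,1])]).round(1).tolist() for q in(g,g0) for a,b in((-1,-1),(1,-1),(1,1),(-1,1))])
print("lid mid",ray(ct,[[308,220.7]],75.5),"tip",[ray(ct,[[332.8,225.5]],z).round(1).tolist() for z in(66,76,86)])
```

```text
handle px [343 270] [354 302] lowest [348 302] rightmost [354 301] top row [[343, 270], [345, 270], [344, 270]]
32 [[[346.5, 307.0]], [[354.1, 306.0]], [[354.6, 300.3]], [[346.9, 301.4]], [[346.8, 308.1]], [[354.4, 307.1]], [[354.9, 301.4]], [[347.3, 302.5]]]
37 [[[346.6, 305.5]], [[354.2, 304.4]], [[354.7, 298.7]], [[347.0, 299.7]], [[347.0, 306.6]], [[354.5, 305.5]], [[355.1, 299.8]], [[347.4, 300.9]]]
42.6 [[[346.8, 303.7]], [[354.4, 302.6]], [[354.9, 296.9]], [[347.2, 297.9]], [[347.1, 304.8]], [[354.7, 303.8]], [[355.2, 298.0]], [[347.5, 299.1]]]
48 [[[346.9, 302.0]], [[354.5, 300.9]], [[355.0, 295.1]], [[347.3, 296.2]], [[347.2, 303.1]], [[354.9, 302.0]], [[355.4, 296.2]], [[347.6, 297.3]]]
lid mid [[574.15444862 -27.26117494]] tip [[[563.4, -83.7]], [[561.8, -83.4]], [[560.1, -83.1]]]
```

Request:
step_arm:
  commands:
    - [0.5,0,0.6,0,0,0]
    - [1.5,0,1.2,0,0,0]
    - [2.8,0,1.2,0,0,0]
    - [4,0,1.2,0,0,0]
    - [5,0,1.2,0,0,0]
    - [5.3,0,1.2,0,0,0]
    - [5.3,0,1.2,0,0,0]

```text
t: 12.28
tcp_pos: [548.5, -150.3, 23.1]
tcp_rot: [180.0, -0.0, 77.4]
force: [-0.3, 0.0, -1.0]
opening: 15.7
grasp_force: 30.0
```

Request:
step_arm:
  commands:
    - [0.3,0,0,0,0,0]
    - [0.6,0,0,0,0,0]
    - [0.9,0,0,0,0,0]
    - [1.2,0,0,0,0,0]
    - [1.5,0,0,0,0,0]
    - [1.5,0,0,0,0,0]

```text
t: 12.78
tcp_pos: [551.3, -136.6, 22.8]
tcp_rot: [-180.0, -0.0, 77.3]
force: [-0.3, -0.2, -1.3]
opening: 15.8
grasp_force: 30.0
```

Request:
step_arm:
  commands:
    - [0.3,0,0,0,0,0]
    - [0.6,0,0,0,0,0]
    - [0.9,0,0,0,0,0]
    - [1.2,0,0,0,0,0]
    - [1.5,0,0,0,0,0]
    - [1.5,0,0,0,0,0]

```text
t: 13.28
tcp_pos: [554.7, -121.8, 22.8]
tcp_rot: [-180.0, -0.0, 77.3]
force: [0.0, -0.4, -1.4]
opening: 16.1
grasp_force: 30.0
```

Run:
```python
from h import *
s=read_state(); p=s["tcp_pos"]; t=grab_frame("top"); ct=cam(t); im=cv2.GaussianBlur(t["color"],(3,3),0)
th=np.radians(77.4);u=np.array([np.cos(th),np.sin(th),0]); g=np.r_[p[:2],66]
for d in range(80,135,5):
    q=proj(ct,[g+d*u])[0].round().astype(int); print(d,q,im[q[1],q[0]])
```

```text
80 [315 222] [111 132 146]
85 [313 222] [ 98 116 128]
90 [311 221] [127 152 166]
95 [309 221] [126 153 167]
100 [307 220] [ 96 125 156]
105 [305 220] [ 73 108 154]
110 [302 220] [ 73 108 155]
115 [300 219] [ 73 109 154]
120 [298 219] [ 72 107 154]
125 [296 218] [ 73 108 154]
130 [294 218] [ 73 108 154]
```

The blade disappears under the lid 100 mm from the grip, so it is inside the gap with no axial force. Next I push it deeper and start lifting.

Request:
step_arm:
  commands:
    - [0.5,0,0,0,0,0]
    - [1,0,0,0,0,0]
    - [1.5,0,0,0,0,0]
    - [2,0,0,0,0,0]
    - [2.5,0,0,0,0,0]
    - [3,0,0,0,0,0]
    - [3,0,0,0,0,0]

```text
t: 13.92
tcp_pos: [561.4, -92.0, 22.8]
tcp_rot: [-180.0, -0.0, 77.3]
force: [0.4, 0.1, -0.5]
opening: 15.8
grasp_force: 30.0
```

Request:
step_arm:
  commands:
    - [0,0,-0.4,0,0,0]
    - [0,0,-0.8,0,0,0]
    - [0.1,0,-1.3,0,0,0]
    - [0.1,0,-1.8,0,0,0]
    - [0.2,0,-2.4,0,0,0]
    - [0.3,0,-3,0,0,0]
    - [0.4,0,-3.6,0,0,0]
    - [0.5,0,-4.2,0,0,0]
    - [0.7,0,-4.8,0,0,0]
    - [0.9,0,-5.4,0,0,0]
    - [0.9,0,-5.4,0,0,0]

```text
t: 14.83
tcp_pos: [564.3, -84.2, 78.7]
tcp_rot: [179.9, -0.0, 77.3]
force: [-1.1, -0.8, -0.5]
opening: 16.0
grasp_force: 30.0
```

Run:
```python
from h import *
fs={n:grab_frame(n) for n in("top","side")}
print(read_state()["ft_torque"])
a=fs["top"]["color"][130:290,180:380]; b=fs["side"]["color"][120:320,250:450]
cv2.imwrite("pics/v9.png",np.hstack([cv2.resize(a,(450,360),interpolation=cv2.INTER_CUBIC),cv2.resize(b,(350,360),interpolation=cv2.INTER_CUBIC)]))
```

```text
[-0.31674658  0.06317608 -0.01248683]
```

View pics/v9.png

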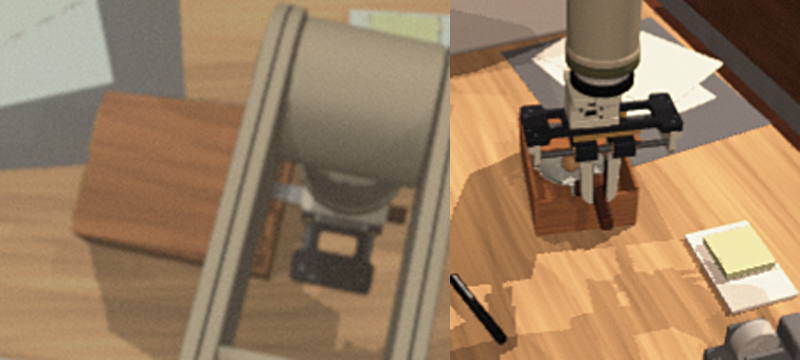

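The lid is rising: the side crop shows the dish and ball inside, with the blade going under the lid. I continue along the arc.

Request:
step_arm:
  commands:
    - [0.2,0,-0.6,0,0,0]
    - [0.5,0,-1.2,0,0,0]
    - [0.8,0,-1.8,0,0,0]
    - [1.1,0,-2.4,0,0,0]
    - [1.5,0,-3,0,0,0]
    - [1.8,0,-3.5,0,0,0]
    - [2.2,0,-4,0,0,0]
    - [2.6,0,-4.5,0,0,0]
    - [3,0,-5,0,0,0]
    - [3.5,0,-5.5,0,0,0]
    - [4,0,-6,0,0,0]
    - [4.5,0,-6.4,0,0,0]

```text
t: 15.93
tcp_pos: [573.4, -40.0, 141.5]
tcp_rot: [180.0, -0.0, 77.3]
force: [0.3, 0.1, -0.8]
opening: 15.7
grasp_force: 30.0
```

Request:
step_arm:
  commands:
    - [0.5,0,-0.4,0,0,0]
    - [1,0,-0.8,0,0,0]
    - [1.6,0,-1.2,0,0,0]
    - [2.2,0,-1.5,0,0,0]
    - [2.8,0,-1.9,0,0,0]
    - [3.4,0,-2.1,0,0,0]
    - [4,0,-2.3,0,0,0]
    - [4.5,0,-2.6,0,0,0]
    - [5.1,0,-2.8,0,0,0]
    - [5.7,0,-3,0,0,0]
    - [5.7,0,-3,0,0,0]

```text
t: 16.85
tcp_pos: [586.1, 16.4, 171.3]
tcp_rot: [180.0, -0.0, 77.3]
force: [-0.1, -0.5, -0.7]
opening: 15.8
grasp_force: 30.0
```

```bash
cat > chk.py <<'E'
from h import *
s=read_state(); print(s["tcp_pos"],s["ft_torque"],s["force"])
th=np.radians(77.6);u=np.array([np.cos(th),np.sin(th),0]); n=np.array([-u[1],u[0],0]); z=np.array([0,0,1.]); O=np.array([599.4,80,0])
for nm in("top","side"):
    f=grab_frame(nm); cv2.imwrite(f"pics/l_{nm}.png",f["color"]); c=cam(f); print(nm)
    im=f["color"]
    for d in(0,30,45,60,75,90,105,126):
        a=np.radians(d); cs=[]
        for y in(-60,60):
            q=proj(c,[O+100*u+y*n+70.5*z+(198*(-np.cos(a)*u+np.sin(a)*z))])[0]; cs.append(q.round().astype(int).tolist())
        print(d,cs,[im[v,x].tolist() if 0<=v<480 and 0<=x<640 else None for x,v in cs])
E
python3 chk.py
```

```text
[586.11830926  16.3854821  171.3476235 ] [-0.08014505  0.11047355  0.05028683] [-0.13559077 -0.50634758 -0.65456754]
top
0 [[308, 194], [298, 245]] [[123, 151, 167], [121, 140, 158]]
30 [[295, 181], [283, 237]] [[108, 131, 143], [68, 74, 78]]
45 [[278, 173], [266, 231]] [[67, 78, 85], [50, 59, 62]]
60 [[256, 165], [243, 224]] [[82, 94, 102], [106, 116, 121]]
75 [[230, 157], [217, 217]] [[91, 104, 115], [61, 71, 77]]
90 [[203, 151], [189, 212]] [[124, 151, 161], [96, 133, 171]]
105 [[178, 147], [163, 207]] [[175, 192, 187], [102, 131, 162]]
126 [[150, 146], [136, 204]] [[174, 192, 186], [102, 109, 112]]
side
0 [[351, 223], [303, 228]] [[26, 45, 78], [34, 58, 98]]
30 [[350, 184], [301, 189]] [[229, 243, 245], [39, 68, 115]]
45 [[348, 162], [298, 167]] [[226, 243, 246], [27, 49, 83]]
60 [[345, 142], [295, 146]] [[10, 10, 10], [28, 49, 84]]
75 [[341, 125], [292, 129]] [[22, 22, 21], [28, 26, 29]]
90 [[337, 114], [290, 117]] [[112, 155, 196], [33, 31, 35]]
105 [[332, 107], [287, 111]] [[61, 74, 85], [107, 125, 143]]
126 [[328, 108], [285, 111]] [[119, 143, 162], [109, 126, 144]]
```

Request:
step_arm:
  commands:
    - [0.7,0,-0.2,0,0,0]
    - [1.3,0,-0.3,0,0,0]
    - [2,0,-0.4,0,0,0]
    - [2.7,0,-0.4,0,0,0]
    - [3.4,0,-0.4,0,0,0]
    - [4.2,0,-0.4,0,0,0]
    - [5.2,0,-0.4,0,0,0]
    - [6.2,0,-0.3,0,0,0]
    - [7.2,0,-0.2,0,0,0]
    - [8,0,0,0,0,0]
    - [8.5,0,0,0,0,0]
    - [8.5,0,0,0,0,0]

```text
t: 17.95
tcp_pos: [604.3, 99.3, 170.4]
tcp_rot: [-180.0, -0.0, 77.3]
force: [0.2, -0.4, -0.8]
opening: 16.0
grasp_force: 30.0
```

```bash
python3 chk.py
```

```text
[604.33007587  99.32447213 170.36947661] [-0.09341045  0.05577367 -0.02613643] [ 0.19533979 -0.38132789 -0.82047856]
top
0 [[308, 194], [298, 245]] [[44, 64, 88], [70, 104, 150]]
30 [[295, 181], [283, 237]] [[92, 128, 161], [77, 113, 160]]
45 [[278, 173], [266, 231]] [[97, 134, 172], [114, 132, 144]]
60 [[256, 165], [243, 224]] [[84, 90, 98], [133, 162, 175]]
75 [[230, 157], [217, 217]] [[133, 161, 176], [51, 55, 64]]
90 [[203, 151], [189, 212]] [[84, 99, 108], [54, 74, 99]]
105 [[178, 147], [163, 207]] [[93, 108, 118], [57, 70, 79]]
126 [[150, 146], [136, 204]] [[62, 74, 80], [113, 137, 149]]
side
0 [[351, 223], [303, 228]] [[25, 41, 67], [34, 57, 98]]
30 [[350, 184], [301, 189]] [[227, 241, 244], [35, 63, 111]]
45 [[348, 162], [298, 167]] [[222, 241, 244], [48, 85, 145]]
60 [[345, 142], [295, 146]] [[223, 241, 244], [38, 70, 122]]
75 [[341, 125], [292, 129]] [[118, 182, 236], [42, 73, 126]]
90 [[337, 114], [290, 117]] [[48, 83, 117], [24, 33, 58]]
105 [[332, 107], [287, 111]] [[33, 32, 36], [33, 32, 34]]
126 [[328, 108], [285, 111]] [[45, 53, 61], [25, 25, 27]]
```

Request:
step_arm:
  commands:
    - [-1.5,0,0,0,0,0]
    - [-4,0,0,0,0,0]
    - [-7,0,0,0,0,0]
    - [-10,0,0,0,0,0]
    - [-14,0,0,0,0,0]
    - [-18,0,0,0,0,0]
    - [-22,0,0,0,0,0]
    - [-26,0,0,0,0,0]
    - [-30,0,0,0,0,0]
    - [-33,0,0,0,0,0]
    - [-35,0,0,0,0,0]
    - [-35,0,0,0,0,0]

```text
t: 19.05
tcp_pos: [525.0, -248.7, 171.0]
tcp_rot: [180.0, 0.1, 76.9]
force: [-0.1, 0.0, 0.5]
opening: 15.2
grasp_force: 30.0
```

```bash
python3 chk.py; python3 -c "
from h import *
go([574,-272,5],[180,0,79.6])"
```

```text
[ 524.96217051 -248.66859128  170.95783379] [-0.0448398   0.08706114  0.00305157] [-0.10022394  0.01166416  0.47936035]
top
0 [[308, 194], [298, 245]] [[54, 73, 97], [64, 97, 135]]
30 [[295, 181], [283, 237]] [[99, 137, 173], [73, 106, 153]]
45 [[278, 173], [266, 231]] [[99, 135, 169], [99, 115, 130]]
60 [[256, 165], [243, 224]] [[103, 108, 115], [149, 164, 168]]
75 [[230, 157], [217, 217]] [[94, 100, 104], [59, 93, 119]]
90 [[203, 151], [189, 212]] [[179, 191, 184], [48, 64, 88]]
105 [[178, 147], [163, 207]] [[145, 163, 164], [49, 69, 90]]
126 [[150, 146], [136, 204]] [[66, 81, 99], [60, 78, 102]]
side
0 [[351, 223], [303, 228]] [[21, 19, 20], [27, 48, 85]]
30 [[350, 184], [301, 189]] [[117, 141, 159], [27, 25, 26]]
45 [[348, 162], [298, 167]] [[33, 53, 56], [42, 74, 125]]
60 [[345, 142], [295, 146]] [[77, 96, 115], [39, 72, 124]]
75 [[341, 125], [292, 129]] [[69, 89, 105], [42, 75, 129]]
90 [[337, 114], [290, 117]] [[63, 79, 93], [53, 91, 155]]
105 [[332, 107], [287, 111]] [[50, 88, 153], [50, 87, 150]]
126 [[328, 108], [285, 111]] [[52, 87, 150], [54, 92, 152]]
t 19.15 cmd [-1.59, 5.26, 16.59, -0.0, -0.0, -0.5]
```

The lid now rests open at the stop: both projected edge points for 126° are wood-coloured in the side view. Next I lay the opener back down.

Request:
step_arm:
  commands:
    - [-0.8,2.6,3,0,0,-0.2]
    - [-1.6,5.3,6,0,0,-0.5]
    - [-1.6,5.3,9,0,0,-0.5]
    - [-1.6,5.3,12,0,0,-0.5]
    - [-1.6,5.3,15,0,0,-0.5]
    - [-1.6,5.3,17.5,0,0,-0.5]
    - [-1.6,5.3,19,0,0,-0.5]
    - [-1.6,5.3,19.3,0,0,-0.5]
    - [-1.6,5.3,19.3,0,0,-0.5]

```text
t: 19.9
tcp_pos: [574.4, -269.0, -23.5]
tcp_rot: [-179.8, -0.1, 79.8]
force: [0.3, 0.5, -0.9]
opening: 15.6
grasp_force: 30.0
```

Request:
step_arm:
  commands:
    - [0,0,0.3,0,0,0]
    - [0,0,0.6,0,0,0]
    - [0,0,0.8,0,0,0]
    - [0,0,0.8,0,0,0]

```text
t: 20.23
tcp_pos: [575.8, -270.9, -29.5]
tcp_rot: [179.9, 0.0, 79.8]
force: [0.1, -0.1, -0.1]
opening: 15.5
grasp_force: 30.0
```

```bash
python3 -c "
from h import *
s=read_state();print(s['tcp_pos'],s['force'],s['ft_torque'])"
```

```text
[ 575.8407258  -270.85146132  -29.49676109] [ 0.09934503 -0.10153935 -0.0647394 ] [-0.12576136  0.15467149 -0.01016547]
```

Request:
step_arm:
  commands:
    - [0,0,0.1,0,0,0]
    - [0,0,0.2,0,0,0]
    - [0,0,0.3,0,0,0]
    - [0,0,0.3,0,0,0]

```text
t: 20.57
tcp_pos: [575.3, -270.6, -33.3]
tcp_rot: [-180.0, -0.0, 79.8]
force: [-0.4, 0.4, -1.0]
opening: 16.0
grasp_force: 30.0
```

Request:
step_arm:
  commands:
    - [0,0,0,0,0,0]
    - [0,0,0,0,0,0]
    - [0,0,0,0,0,0]
    - [0,0,0,0,0,0]
  hand: -0.3

```text
t: 20.9
tcp_pos: [575.5, -270.8, -33.0]
tcp_rot: [180.0, 0.0, 79.8]
force: [0.1, 0.4, -0.2]
opening: 32.0
grasp_force: 0.0
```

Request:
step_arm:
  commands:
    - [0,0,-1,0,0,0]
    - [0,0,-3,0,0,0]
    - [0,0,-6,0,0,0]
    - [0,0,-10,0,0,0]
    - [0,0,-14,0,0,0]
    - [0,0,-18,0,0,0]
    - [0,0,-21,0,0,0]
    - [0,0,-21,0,0,0]

```text
t: 21.57
tcp_pos: [579.3, -272.9, 187.6]
tcp_rot: [179.2, 0.3, 79.8]
force: [1.4, -1.0, 1.2]
opening: 32.3
grasp_force: 0.0
```

```bash
python3 -c "
from h import *
go([586,18,190],[180,0,77.6])"
```

```text
t 21.5667 cmd [28.74, -4.51, -0.44, 0.15, 0.05, 0.43]
```

Request:
step_arm:
  commands:
    - [3,-1,-0.4,0,0,0.2]
    - [6.5,-2,-0.4,0,0,0.4]
    - [10,-3,-0.4,0,0,0.4]
    - [13.5,-4,-0.4,0,0,0.4]
    - [17,-4.5,-0.4,0,0,0.4]
    - [20.5,-4.5,-0.4,0,0,0.4]
    - [22.5,-4.5,-0.4,0,0,0.4]
    - [23.7,-4.5,-0.4,0,0,0.4]
    - [23.7,-4.5,-0.4,0,0,0.4]
    - [23.7,-4.5,-0.4,0,0,0.4]

```text
t: 22.4
tcp_pos: [573.3, -29.7, 181.0]
tcp_rot: [180.0, 0.0, 77.8]
force: [1.0, 0.8, -0.8]
opening: 33.0
grasp_force: 0.0
```

Run:
```python
from h import *
s=read_state(); p=s["tcp_pos"]; print(p,s["tcp_rot"]); f=grab_frame("wrist"); c=cam(f,s); im=f["color"]
t=grab_frame("top"); cv2.imwrite("pics/d_top.png",t["color"]); sd=grab_frame("side"); cv2.imwrite("pics/d_side.png",sd["color"]); cv2.imwrite("pics/d_w.png",im)
th=np.radians(77.6);u=np.array([np.cos(th),np.sin(th),0]); n=np.array([-u[1],u[0],0]); O=np.array([599.4,80,0])
fin=O-62*u+[0,0,50]; dc=O+26*u+[0,0,24]
print("fin",fin,proj(c,[fin]),"dish",proj(c,[dc]),"rim corners",proj(c,[O-100*u+y*n+[0,0,61] for y in(-75,75)]), "top dish", proj(cam(t),[dc]))
cv2.imwrite("pics/v10.png",np.hstack([cv2.resize(im,(480,360)),cv2.resize(t["color"][140:260,190:330],(320,274)).repeat(1,0) if 0 else cv2.copyMakeBorder(cv2.resize(t["color"][140:260,190:330],(320,274)),0,86,0,0,cv2.BORDER_CONSTANT)]))
```

```text
[573.25972873 -29.74119958 181.03877572] [1.79986595e+02 3.46305379e-02 7.78125248e+01]
fin [586.08640972  19.44631874  50.        ] [[320.99972076 162.52509516]] dish [[321.29746372  52.33378132]] rim corners [[415.75012732 212.65001546]
 [225.84881769 212.00463527]] top dish [[252.65725328 212.91935526]]
```

View pics/v10.png

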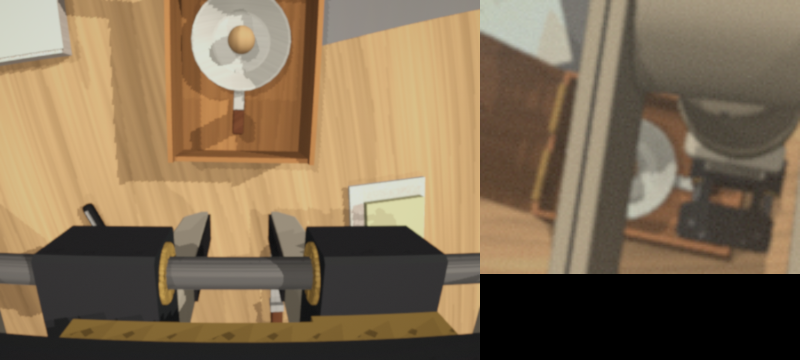

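The wrist view shows the fin at full-frame px of about (317,163), the ball at (321,53), the dish unmoved in the box, and the box's front rim corners at (413,215) and (227,215). I'll take the fin and ball centres by mask.

Run:
```python
from h import *
s=read_state(); f=grab_frame("wrist"); im=f["color"]
hsv=cv2.cvtColor(im,cv2.COLOR_BGR2HSV)
for bias in (0,8):
    s2=dict(s); s2["tcp_pos"]=s["tcp_pos"]+[0,0,bias]; c=cam(f,s2)
    i=im[:,:,:].astype(int); m=np.zeros(i.shape[:2],bool); m[135:185,305:330]=1
    fin=m&(i[...,2]<115)&(i[...,2]-i[...,0]>25); k=big(fin); r=cv2.minAreaRect(k.astype(np.float32))
    print("fin",k.min(0),k.max(0),r)
    m[:]=0; m[25:80,295:348]=1
    ball=m&(i[...,2]-i[...,0]>45); kb=big(ball); (bx,by),br=cv2.minEnclosingCircle(kb); print("ball px",bx,by,br)
    F=ray(c,[r[0]],47)[0]; B=ray(c,[[bx,by]],26)[0]; d=B-F; print("F",F,"B",B,"dist",np.hypot(*d),"ang",np.degrees(np.arctan2(d[1],d[0])))
    R=ray(c,[[413,215],[227,215]],61); e=R[0]-R[1]; print("rim",R,np.hypot(*e),np.degrees(np.arctan2(e[1],e[0]))+90)
for y in range(140,186,4): print(y,im[y,306:330:2].sum(1)//3)
```

```text
fin [310 146] [324 177] ((317.0, 161.5), (31.0, 14.0), 90.0)
ball px 321.79669189453125 50.46703338623047 18.742897033691406
F [583.05790211  19.55582759] B [605.72655752 105.00291854] dist 88.40290317479156 ang 75.14200007461689
rim [[648.4661215  -36.51520159]
 [504.88074175  -5.07184933]] 146.9879099724235 77.64794648685744
fin [310 146] [324 177] ((317.0, 161.5), (31.0, 14.0), 90.0)
ball px 321.79669189453125 50.46703338623047 18.742897033691406
F [582.94932742  19.22098027] B [606.13133645 106.59873457] dist 90.40064982446643 ang 75.14129007903104
rim [[649.97433371 -38.25460003]
 [502.82941211  -6.03175387]] 150.63180197841842 77.64794648685745
140 [103 106 127 189 204 205 206 205 203 165  93 102]
144 [102 107 115 151 158 160 161 160 166 128  94 103]
148 [102 103  79  72  74  74  74  76  77  77  93 101]
152 [102 102  73  69  75  77  77  76  74  72  84  87]
156 [102 102  74  72  74  73  74  77  78  77  84  87]
160 [102 101  69  69  75  78  81  83  82  77  85  87]
164 [103 101  73  77  81  83  82  83  82  78  84  87]
168 [103 101  73  80  83  82  79  77  75  75  85  86]
172 [103 101  73  76  76  75  74  74  73  79  86  87]
176 [107 104  82  67  65  66  65  65  69  79  86  87]
180 [119 127 131 129 116 104  99  89  85  84  86  86]
184 [138 139 138 131 107 104 107 105  92  86  87  86]
```

```bash
python3 -c "
from h import *
go([583,19.4,60],[180,0,75.2])"
```

```text
t 22.6 cmd [5.13, -0.11, 12.07, -0.0, 0.0, 0.49]
```

Request:
step_arm:
  commands:
    - [2,0,0,0,0,0.2]
    - [4,-0.1,1,0,0,0.5]
    - [5.1,-0.1,4,0,0,0.5]
    - [5.1,-0.1,7,0,0,0.5]
    - [5.1,-0.1,10,0,0,0.5]
    - [5.1,-0.1,12,0,0,0.5]
    - [5.1,-0.1,12,0,0,0.5]
    - [5.1,-0.1,12,0,0,0.5]
    - [5.1,-0.1,12,0,0,0.5]

```text
t: 23.35
tcp_pos: [584.2, 19.8, 62.5]
tcp_rot: [179.9, -0.0, 75.2]
force: [0.1, -0.5, 0.9]
opening: 32.7
grasp_force: 0.0
```

```bash
python3 -c "
from h import *
go([583,19.4,-18],[180,0,75.2])
s=read_state(); f=grab_frame('wrist'); i=f['color'].astype(int); cv2.imwrite('pics/e_w.png',f['color'])
c=cam(f,s); print(s['tcp_pos'],proj(c,[[583,19.4,50],[570.9,-26,50]]))
m=np.zeros(i.shape[:2],bool); m[150:300,280:360]=1; fin=m&(i[...,2]<115)&(i[...,2]-i[...,0]>25)
k=big(fin); print(k.min(0),k.max(0),cv2.minAreaRect(k.astype(np.float32)))
"
```

```text
t 23.35 cmd [-0.08, -0.12, 8.05, 0.02, -0.0, -0.0]
[584.20143469  19.84053676  62.52668563] [[316.16443366 269.35933354]
 [316.15678977 347.73755623]]
[306 232] [326 273] ((316.0, 252.5), (41.0, 20.0), 90.0)
```

Request:
step_arm:
  commands:
    - [0.3,-0.1,1.5,0,0,0]
    - [0.3,-0.1,3,0,0,0]
    - [0.3,-0.1,4.5,0,0,0]
    - [0.3,-0.1,5.5,0,0,0]
    - [0.3,-0.1,6.5,0,0,0]
    - [0.3,-0.1,7.2,0,0,0]
    - [0.3,-0.1,7.8,0,0,0]
    - [0.3,-0.1,7.8,0,0,0]
    - [0.3,-0.1,7.8,0,0,0]

```text
t: 24.15
tcp_pos: [583.0, 23.8, -17.1]
tcp_rot: [-180.0, -0.0, 75.3]
force: [0.1, 0.3, -0.0]
opening: 32.2
grasp_force: 0.0
```

Request:
step_arm:
  commands:
    - [0,0,0,0,0,0]
    - [0,0,0,0,0,0]
    - [0,0,0,0,0,0]
    - [0,0,0,0,0,0]
    - [0,0,0,0,0,0]
  hand: -1

```text
t: 24.57
tcp_pos: [583.3, 23.7, -16.6]
tcp_rot: [180.0, -0.0, 75.3]
force: [-0.6, -0.3, 2.3]
opening: 12.0
grasp_force: 30.0
```

Gripped at 12.0 mm. Now a gentle straight lift.

```bash
cat > ball.py <<'E'
from h import *
s=read_state(); f=grab_frame("wrist"); i=f["color"].astype(int); import sys
m=np.zeros(i.shape[:2],bool); m[0:240,230:410]=1
b=cv2.morphologyEx((m&(i[...,2]-i[...,0]>45)).astype(np.uint8),cv2.MORPH_OPEN,np.ones((5,5)))
for k in cv2.findContours(b,cv2.RETR_EXTERNAL,cv2.CHAIN_APPROX_NONE)[0]:
    if cv2.contourArea(k)>300: (x,y),r=cv2.minEnclosingCircle(k); print("blob",round(x,1),round(y,1),round(r,1),cv2.contourArea(k)/(np.pi*r*r))
g=(m&(i.max(2)-i.min(2)<28)&(i[...,2]>120)).astype(np.uint8); g=cv2.morphologyEx(g,cv2.MORPH_OPEN,np.ones((5,5)))
if g.any():
    k=big(g); print("grey",k.min(0),k.max(0))
print(s["t"],s["tcp_pos"],s["tcp_rot"],s["force"],s["ft_torque"],s["joint_positions"])
cv2.imwrite(f"pics/ball_{s['t']:.1f}.png",f["color"])
E
python3 ball.py
```

```text
blob 267.0 223.0 40.3 0.22820260062657163
blob 371.0 222.0 41.6 0.22867506557673997
blob 319.1 92.1 40.7 0.9519087398977475
grey [230   0] [409 239]
24.5667 [583.28630651  23.74269136 -16.63008713] [ 1.79953806e+02 -7.68680314e-03  7.52589706e+01] [-0.60545219 -0.33224015  2.30573361] [-0.05741844  0.18357173  0.07922614] [-2.69919183e+00  1.53729275e+01  9.80450639e+01 -2.31060615e-03
  6.65352278e+01  1.20427598e+01]
```

Request:
step_arm:
  commands:
    - [0,0,-0.05,0,0,0]
    - [0,0,-0.15,0,0,0]
    - [0,0,-0.3,0,0,0]
    - [0,0,-0.5,0,0,0]
    - [0,0,-0.7,0,0,0]
    - [0,0,-0.9,0,0,0]
    - [0,0,-1.1,0,0,0]
    - [0,0,-1.25,0,0,0]
    - [0,0,-1.35,0,0,0]
    - [0,0,-1.4,0,0,0]
    - [0,0,-1.4,0,0,0]

```text
t: 25.53
tcp_pos: [583.0, 23.7, -3.0]
tcp_rot: [180.0, -0.0, 75.3]
force: [0.1, -0.0, -1.5]
opening: 11.8
grasp_force: 30.0
```

```bash
python3 ball.py
```

```text
blob 267.0 223.0 40.3 0.23123877256623845
blob 371.5 222.5 41.0 0.2305056784005491
blob 318.8 92.2 40.5 0.9500545643197514
grey [230   0] [409 239]
25.5333 [582.97530165  23.74435411  -3.03480218] [ 1.79987008e+02 -1.09077056e-03  7.52541672e+01] [ 0.0873429  -0.00584666 -1.45413308] [-0.1651189   0.10091486  0.0206471 ] [-2.70081049e+00  1.43054781e+01  9.77191941e+01 -1.77397811e-03
  6.79623945e+01  1.20456879e+01]
```

Lifted, and the ball has not moved relative to the wrist camera, so the dish is level. I continue up.

Request:
step_arm:
  commands:
    - [0,0,-0.15,0,0,0]
    - [0,0,-0.45,0,0,0]
    - [0,0,-0.9,0,0,0]
    - [0,0,-1.5,0,0,0]
    - [0,0,-2.2,0,0,0]
    - [0,0,-3,0,0,0]
    - [0,0,-3.8,0,0,0]
    - [0,0,-4.6,0,0,0]
    - [0,0,-5.4,0,0,0]
    - [0,0,-6.2,0,0,0]
    - [0,0,-7,0,0,0]
    - [0,0,-7.8,0,0,0]

```text
t: 26.58
tcp_pos: [582.9, 23.8, 75.7]
tcp_rot: [180.0, -0.0, 75.3]
force: [0.1, -0.2, -1.0]
opening: 11.8
grasp_force: 30.0
```

Request:
step_arm:
  commands:
    - [0,0,-0.8,0,0,0]
    - [0,0,-1.6,0,0,0]
    - [0,0,-2.4,0,0,0]
    - [0,0,-3.2,0,0,0]
    - [0,0,-4,0,0,0]
    - [0,0,-4.8,0,0,0]
    - [0,0,-5.5,0,0,0]
    - [0,0,-6.1,0,0,0]
    - [0,0,-6.6,0,0,0]
    - [0,0,-6.9,0,0,0]
    - [0,0,-7,0,0,0]
    - [0,0,-7,0,0,0]

```text
t: 27.58
tcp_pos: [582.9, 23.8, 144.9]
tcp_rot: [180.0, -0.0, 75.3]
force: [0.1, 1.1, -0.9]
opening: 11.9
grasp_force: 30.0
```

```bash
python3 ball.py
python3 - <<'E'
# arc about dish centre: 88 mm ahead on tool x; rotation by a about tool z (positive = clockwise seen from above)
from h import *
T=87.5;N=48
k=np.linspace(0,1,N+1); sm=T*(10*k**3-15*k**4+6*k**5)
D=8.6
for c in range(4):
    rows=[]
    for i in range(1,13):
        a=np.radians(sm[12*c+i]-sm[12*c]); rows.append([round(D*(1-np.cos(a)),2),round(-D*np.sin(a),2),0,0,0,round(np.degrees(a)/5,2)])
    print(rows)
E
```

```text
blob 371.0 223.0 41.2 0.2239392900685091
blob 267.5 223.0 40.8 0.229120744702649
blob 318.9 92.1 40.5 0.949470689930706
grey [230   0] [409 239]
27.5833 [582.91664201  23.79371895 144.92734236] [ 1.79993138e+02 -6.36725945e-04  7.52573071e+01] [ 0.14117289  1.07855146 -0.88316317] [-0.19446077  0.05930774 -0.01605106] [-2.69681659e+00  6.02557629e+00  9.07094454e+01 -8.14980816e-04
  8.32581346e+01  1.20459719e+01]
[[np.float64(0.0), np.float64(-0.0), 0, 0, 0, np.float64(0.0)], [np.float64(0.0), np.float64(-0.01), 0, 0, 0, np.float64(0.01)], [np.float64(0.0), np.float64(-0.03), 0, 0, 0, np.float64(0.04)], [np.float64(0.0), np.float64(-0.07), 0, 0, 0, np.float64(0.09)], [np.float64(0.0), np.float64(-0.13), 0, 0, 0, np.float64(0.17)], [np.float64(0.0), np.float64(-0.21), 0, 0, 0, np.float64(0.28)], [np.float64(0.01), np.float64(-0.32), 0, 0, 0, np.float64(0.43)], [np.float64(0.01), np.float64(-0.47), 0, 0, 0, np.float64(0.62)], [np.float64(0.02), np.float64(-0.64), 0, 0, 0, np.float64(0.85)], [np.float64(0.04), np.float64(-0.85), 0, 0, 0, np.float64(1.13)], [np.float64(0.07), np.float6
[... 1770 characters left out ...]
float64(-0.51), 0, 0, 0, np.float64(0.68)], [np.float64(0.03), np.float64(-0.72), 0, 0, 0, np.float64(0.96)], [np.float64(0.05), np.float64(-0.89), 0, 0, 0, np.float64(1.19)], [np.float64(0.06), np.float64(-1.03), 0, 0, 0, np.float64(1.38)], [np.float64(0.08), np.float64(-1.15), 0, 0, 0, np.float64(1.53)], [np.float64(0.09), np.float64(-1.23), 0, 0, 0, np.float64(1.64)], [np.float64(0.1), np.float64(-1.29), 0, 0, 0, np.float64(1.72)], [np.float64(0.1), np.float64(-1.33), 0, 0, 0, np.float64(1.77)], [np.float64(0.11), np.float64(-1.35), 0, 0, 0, np.float64(1.8)], [np.float64(0.11), np.float64(-1.35), 0, 0, 0, np.float64(1.81)], [np.float64(0.11), np.float64(-1.35), 0, 0, 0, np.float64(1.81)]]
```

Request:
step_arm:
  commands:
    - [0,-0.01,0,0,0,0.01]
    - [0,-0.03,0,0,0,0.04]
    - [0,-0.07,0,0,0,0.09]
    - [0,-0.13,0,0,0,0.17]
    - [0,-0.21,0,0,0,0.28]
    - [0.01,-0.32,0,0,0,0.43]
    - [0.01,-0.47,0,0,0,0.62]
    - [0.02,-0.64,0,0,0,0.85]
    - [0.04,-0.85,0,0,0,1.13]
    - [0.07,-1.08,0,0,0,1.45]
    - [0.11,-1.35,0,0,0,1.81]

```text
t: 28.55
tcp_pos: [569.9, 28.3, 144.8]
tcp_rot: [180.0, 0.0, 66.1]
force: [0.9, -0.9, -0.5]
opening: 11.8
grasp_force: 30.0
```

Request:
step_arm:
  commands:
    - [0.01,-0.3,0,0,0,0.41]
    - [0.02,-0.64,0,0,0,0.85]
    - [0.06,-1,0,0,0,1.34]
    - [0.11,-1.39,0,0,0,1.86]
    - [0.19,-1.8,0,0,0,2.42]
    - [0.29,-2.23,0,0,0,3]
    - [0.43,-2.67,0,0,0,3.62]
    - [0.59,-3.12,0,0,0,4.25]
    - [0.78,-3.57,0,0,0,4.91]
    - [1,-4.02,0,0,0,5.58]
    - [1.25,-4.47,0,0,0,6.26]
    - [1.53,-4.89,0,0,0,6.94]

```text
t: 29.55
tcp_pos: [531.2, 62.2, 144.9]
tcp_rot: [-180.0, -0.0, 31.3]
force: [-0.4, 0.6, -0.4]
opening: 11.5
grasp_force: 30.0
```

Request:
step_arm:
  commands:
    - [0.02,-0.51,0,0,0,0.68]
    - [0.06,-1.02,0,0,0,1.36]
    - [0.13,-1.52,0,0,0,2.03]
    - [0.23,-2,0,0,0,2.68]
    - [0.36,-2.46,0,0,0,3.32]
    - [0.5,-2.89,0,0,0,3.93]
    - [0.66,-3.31,0,0,0,4.52]
    - [0.83,-3.69,0,0,0,5.08]
    - [1.01,-4.04,0,0,0,5.6]
    - [1.18,-4.36,0,0,0,6.09]
    - [1.36,-4.64,0,0,0,6.53]
    - [1.53,-4.89,0,0,0,6.94]

```text
t: 30.55
tcp_pos: [518.8, 112.0, 144.9]
tcp_rot: [-180.0, -0.0, -3.4]
force: [-0.6, 0.5, -0.7]
opening: 11.9
grasp_force: 30.0
```

Request:
step_arm:
  commands:
    - [0,-0.27,0,0,0,0.36]
    - [0.02,-0.51,0,0,0,0.68]
    - [0.03,-0.72,0,0,0,0.96]
    - [0.05,-0.89,0,0,0,1.19]
    - [0.06,-1.03,0,0,0,1.38]
    - [0.08,-1.15,0,0,0,1.53]
    - [0.09,-1.23,0,0,0,1.64]
    - [0.1,-1.29,0,0,0,1.72]
    - [0.1,-1.33,0,0,0,1.77]
    - [0.11,-1.35,0,0,0,1.8]
    - [0.11,-1.35,0,0,0,1.81]
    - [0.11,-1.35,0,0,0,1.81]

```text
t: 31.55
tcp_pos: [520.9, 125.1, 144.8]
tcp_rot: [180.0, 0.0, -12.2]
force: [0.2, 0.6, -1.6]
opening: 11.7
grasp_force: 30.0
```

```bash
python3 ball.py
python3 - <<'E'
from h import *
f=grab_frame("wrist"); i=f["color"].astype(int)
t=grab_frame("top"); d=grab_frame("side"); cv2.imwrite("pics/z_top.png",t["color"]); cv2.imwrite("pics/z_side.png",d["color"])
# fin orientation vs ball in the wrist frame, lid and opener checks
m=np.zeros(i.shape[:2],bool); m[100:300,280:360]=1; fin=m&(i[...,2]<115)&(i[...,2]-i[...,0]>25)
k=big(fin); print("fin",cv2.minAreaRect(k.astype(np.float32)))
im=d["color"]; print("lid",im[108,328],im[111,285],"| opener",im[337-6,379], im[285,360])
E
```

```text
blob 267.5 224.0 40.4 0.22966981366419217
blob 371.0 222.5 41.4 0.23368889042069804
blob 319.0 92.6 41.0 0.9368362831785066
grey [230   0] [409 239]
31.55 [520.8634948  125.09230349 144.80071718] [ 1.79999576e+02  1.78621344e-04 -1.22432664e+01] [ 0.15037983  0.6372675  -1.61020164] [0.08138657 0.22117776 0.00982766] [ 8.02011008e+00 -1.34263084e+00  9.82958495e+01 -3.37949568e-04
  8.30470956e+01  1.10263417e+02]
fin ((318.5, 287.5), (23.0, 33.0), 90.0)
lid [ 50  83 145] [3 0 6] | opener [29 46 94] [129 140 152]
```

The ball still sits at the same spot in the wrist view (319,92). The grip faces the robot square to the box (yaw -12.2 against a target of -12.4), the lid is open, and the opener is where I laid it. I'll let things settle briefly and hand in.

Request:
step_arm:
  commands:
    - [0,0,0,0,0,0]
    - [0,0,0,0,0,0]
    - [0,0,0,0,0,0]
    - [0,0,0,0,0,0]
    - [0,0,0,0,0,0]
    - [0,0,0,0,0,0]

```text
t: 32.25
tcp_pos: [520.9, 125.1, 144.8]
tcp_rot: [-180.0, 0.0, -12.2]
force: [-0.1, -0.1, -1.5]
opening: 11.4
grasp_force: 30.0
```

```bash
python3 -c "
from bench import *
print(hand_in())"
```

```text
the job is handed in; nothing more can be done
None
```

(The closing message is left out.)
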